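# Hold the bench drill down on a spacer to set its depth stop

## Task

I want to set the depth stop of the bench drill so that 16 mm of wood stays under each hole: from the four spacer strips, which differ only in thickness, take the 16 mm one, lay it flat on the drill's table under the bit and let go of it. Then pull the feed lever down until the bit bears firmly on the spacer, without leaning hard on it, and finish while still holding the lever there against its return spring, so that I can lock the stop. Leave the other spacers and everything else on the bench where they are.

Things in the scene. Friction and masses are not known exactly. Their poses are not given: they have to be found in the camera images.
- press: Small bench drill (fixed, switched off). Origin on the bench straight below the axis of the bit; z up, its front (operator's side) faces its -x, column and motor on its +x side, feed lever on its -y side.
- drill_table (a point): Point on top of the drill's flat plywood table straight below the bit, 38 mm above the bench, axes as the press. The table reaches from x = -95 to +105 mm and y = -130 to +130 mm about this point; a fence 22 mm high stands on it with its face at x = +68 mm.
- head (a point): Point on the bit's axis at the underside of the drill's head, 190 mm above the bench, axes as the press. The head reaches from x = -50 mm (front) back to the column, y = +-46 mm, and up to 130 mm above this point. The lever's hub stands out to y = -66 mm at x = 0, and a thin stop rod to x = -62 mm.
- bit: Flat-faced wood-boring bit, steel, face 20 mm in diameter; the chuck above it is 38 mm in diameter and begins 34 mm above the face. Origin: centre of the face. It moves only up and down: at rest the face is 50 mm above the drill table, at most 45 mm lower when fed down. It is geared to the feed lever: 30 mm for each rad the lever turns.
- feed_lever: Steel lever with a 9 mm rod. Origin on its hub's axis, in the press frame at (0, -52, 225) mm; turns about the press's y axis. At rest it points to the front (press -x), 0.75 rad above level; pulled down it ends 0.75 rad below. A return spring lifts it when let go: about 4.5 N at the knob at rest, about 7 N with the bit on a spacer. Each further newton on the knob puts about 4 N on the bit.
- knob (a point): Centre of the black ball knob, 28 mm in diameter, on the lever's end: 130 mm from the hub's axis, in the plane y = -58 mm of the press frame. It is 314 mm above the bench at rest and runs in an arc about the hub's axis.
- spacer_10: Hardwood spacer strip, 180 mm long (its x) by 30 mm wide (its y) by 10 mm thick (its z), 39 g nominal; lies flat on the bench, dark wood like the other three spacers. Origin: centre of its underside.
- spacer_16: Hardwood spacer strip, 180 mm long (its x) by 30 mm wide (its y) by 16 mm thick (its z), 62 g nominal; lies flat on the bench, dark wood like the other three spacers. Origin: centre of its underside.
- spacer_22: Hardwood spacer strip, 180 mm long (its x) by 30 mm wide (its y) by 22 mm thick (its z), 86 g nominal; lies flat on the bench, dark wood like the other three spacers. Origin: centre of its underside.
- spacer_28: Hardwood spacer strip, 180 mm long (its x) by 30 mm wide (its y) by 28 mm thick (its z), 109 g nominal; lies flat on the bench, dark wood like the other three spacers. Origin: centre of its underside.
- pencil: Carpenter's pencil, 170 (x) by 13 by 8 mm, lying on the bench among the spacers. Origin: centre of its underside.
- keepsake: Small dark wooden box, open at one side, with a brass knob on top: 50 by 85 mm, 116 mm high. Origin: centre of its underside.
- turned_pot: Dark turned wooden pot, 74 mm in diameter, 85 mm high. Origin: centre of its underside.
- glue: Glue bottle, 60 mm in diameter, 170 mm high. Origin: centre of its underside.
- tape: Tape measure, 70 by 40 mm, 62 mm high. Origin: centre of its underside.
- chuck_key: Steel chuck key shaped like a T, about 70 by 60 mm, 13 mm high, lying on the bench. Origin: under its shaft.
- square: Steel try square lying on the bench, blade 200 mm, stock 90 mm, 18 mm high. Origin: under its blade, 50 mm from the stock.
- brush: Flat brush lying on the bench with its handle to its -x, some 200 mm long, 42 mm wide and 25 mm high. Origin: under its middle.
Not all that is in view belongs to the job. Leave any blue or turquoise look-alike of the spacer_16 alone.

How it is judged:
By the outcome, as a careful person would: the job done as asked, in the order asked, and still so for the second after the job is handed in, while the arm keeps its last pose, push and grip.
It also fails if it takes over 58 s, if anything falls off the work surface, if the arm or the gripper's body presses on something with over 40 N, if the wrist force passes 120 N, or if a joint passes its speed limit or range.

## Robot

A 7-joint arm with a two-finger parallel gripper is mounted at the origin on the work surface. World frame = base frame: x ahead of the robot, y to its left, z up, the work surface at z = 0. Lengths are in m, angles in rad, forces in N, time in s.
With the tool pointing down it reaches from about 0.425 to 0.875 m from the base axis. Payload 8.4 kg.
Tool frame: the origin (TCP) lies at the very end of the fingers, on their centre line; the grasp point (between the pads) lies 19 mm behind it; z points along the fingers, y is the line along which they close (so a half turn about z gives the same grasp; the last joint's range is limited). The gripper opens to 85 mm and grips with 20 to 120 N. Pads are 22 mm wide; open, the fingers measure 114 mm over their backs; the gripper's body (76 mm by 85 mm) begins 54 mm behind the grasp point. The pads swing forward as they close: fully open they stand 13 mm farther back than shut.
Start: joints at [-1.208, 0.333, 0.04, 1.465, -0.013, 1.343, -0.059], TCP at [0.29, 0.582, 0.231] pointing down, gripper open.
Joint ranges: [-2.58, 2.58], [-0.38, 2.09], [-1.3, 1.39], [0.25, 2.4], [-1.5, 4.64], [0.08, 2.09], [-2.65, 2.65]. Speed limits (rad/s): [2.22, 2.22, 2.79, 2.79, 3.14, 3.14, 3.14].

## Interface

Orientations are given as a unit quaternion [x, y, z, w].
In Python, from cell import sensors, vision, job gives the robot as it stands.
- The arm moves only by the shell command python3 -m crank 'ROWS' [FORCE]. ROWS is JSON, a list of rows, each an object with "turn": the turn, a rotation vector about the tool's x, y, z in rad, a list of three; "offset": the shift along the tool's x, y, z in mm, a list of three; "hand": the opening, from 0 (shut) to 1 (fully open). In form: [{"turn": [ax, ay, az], "offset": [dx, dy, dz], "hand": hand}, ...]. A call has 1 to 5 rows; each row shifts and turns the commanded pose from where the row before left it, along the tool's axes as they then stand; what a row does not reach is not made up. A row lasts 1/12 s, in which the tool goes at most 41.7 mm and 7.16 degrees, less where a joint would pass 70% of its speed; a pose out of reach is approached as far as the arm can. A call with a gripper value outside its range is refused whole. The fingers move at their own pace and stop on an object; FORCE is the grip in N (left out, the last holds). Time passes only in rows, so rows that do not move let the fingers close. It gives the time, the measured TCP pose, the force, the opening and the grip force at its end, in the units of the state.
- sensors.read_state(): the state, without advancing time (a new reading comes with each control period).
- vision.get_image(name): name is "scene" or "top" or "wrist"; returns (picture, depth): 384x512x3 uint8, blue, green, red; 384x512 float32, m along the optical axis (not along the pixel's ray), 0 where there is no reading.
- vision.camera_info(name): a dict with "K" (3x3 intrinsics, pixels), "k1" (the pictures are not rectified: a ray, as slopes to the right and down, at radius r is drawn at 1 + k1 r^2 times it, then the intrinsics apply), "extrinsics" (4x4, takes a point from camera to world coordinates). Camera axes: x right, y down, z forward; pixel columns grow to the right and rows downward; lengths in m; the calibration is good to about 2 mm. A picture is of the moment at which its call begins: read the wrist's pose just before it. camera_info takes no time and is no camera call; for the wrist camera it gives the pose at the moment of the call.
- job.job_done(): hands the job in; it is judged then, once.
The state is a dict: "clock": time; "joints": joint angles; "qvel": joint speeds; "tau": joint torques, N m; "tool_pos": TCP position; "ee_rot": TCP orientation; "wrist_force": force on the tool from outside, world axes, zero at the start; "ft_torque": the same for the moment, N m; "width": opening from 0.0 (shut) to 1.0 (fully open); "gripper_force": force on a finger pad.
Only numpy, scipy, OpenCV 4.12 (cv2) and the standard library are available. Lean on these libraries where they do the work, as an engineer would, in place of code of your own. Each camera call takes 0.05 s, during which the arm holds its last target. There are 200 camera calls.

## Working session

There is one attempt and no reset: what is moved stays moved. The work goes in short steps, Python scripts to look and compute and a shell command to move; the robot and the scene stay as the last step left them, time stands still between calls to the robot, and variables do not carry over. Pictures are saved under pics/ and viewed, at most 10 in all, crops included, and the job is handed in when it is done.

```bash
ls; mkdir -p pics
cat > h.py <<'E'
import numpy as np, cv2
from cell import sensors, vision, job
def grab(n):
    info=vision.camera_info(n); im,d=vision.get_image(n); return im,d,info
def pts(info,uv,d):
    K=np.array(info["K"],float);uv=np.atleast_2d(np.array(uv,float))
    D=np.array([info["k1"],0,0,0,0],float)
    s=cv2.undistortPoints(uv[:,None,:],K,D)[:,0]
    c=np.c_[s*np.array(d).reshape(-1,1),np.array(d).reshape(-1)]
    T=np.array(info["extrinsics"]);return c@T[:3,:3].T+T[:3,3]
def plane(info,uv,z):
    T=np.array(info["extrinsics"]);p=pts(info,uv,np.ones(len(np.atleast_2d(uv))))
    o=T[:3,3];r=p-o;return o+r*((z-o[2])/r[:,2])[:,None]
def cloud(info,d):
    v,u=np.mgrid[:d.shape[0],:d.shape[1]]
    return pts(info,np.c_[u.ravel(),v.ravel()],d.ravel()).reshape(*d.shape,3)
E
python3 - <<'E'
from h import *
for n in ("scene","top"):
    im,d,i=grab(n); cv2.imwrite(f"pics/{n}0.png",im); np.savez(f"{n}0.npz",im=im,d=d,K=i["K"],k1=i["k1"],extrinsics=i["extrinsics"])
    print(n,i)
print(sensors.read_state())
E
```

```text
pics
scene {'K': array([[399.02740953,   0.        , 247.72638048],
       [  0.        , 399.02740953, 189.31376838],
       [  0.        ,   0.        ,   1.        ]]), 'k1': -0.07168093850855367, 'extrinsics': array([[ 0.68440706,  0.44434674, -0.57805099,  1.43724813],
       [ 0.72871776, -0.44256282,  0.52259791, -0.74157889],
       [-0.02360919, -0.77890572, -0.62669648,  1.21702709],
       [ 0.        ,  0.        ,  0.        ,  1.        ]])}
top {'K': array([[465.72824065,   0.        , 255.74640735],
       [  0.        , 465.72824065, 185.40517522],
       [  0.        ,   0.        ,   1.        ]]), 'k1': -0.009612968146798037, 'extrinsics': array([[ 1.49274010e-02, -9.95413493e-01,  9.44941851e-02,
         3.69860023e-01],
       [-9.99885121e-01, -1.51091408e-02, -1.20807933e-03,
         8.31079108e-02],
       [ 2.63026442e-03, -9.44652961e-02, -9.95524681e-01,
         1.63260799e+00],
       [ 0.00000000e+00,  0.00000000e+00,  0.00000000e+00,
         1.00000000e+00]])}
{'clock': 0.1, 'joints': array([-1.2082076 ,  0.33386058,  0.0398447 ,  1.46618085, -0.01337724,
        1.34329259, -0.0585035 ]), 'qvel': array([ 0.00013954, -0.00123247, -0.00036385, -0.00173531,  0.00106481,
       -0.00022094, -0.00045215]), 'tau': array([ 4.85323631e-03, -6.60025406e+01,  1.37059104e+00, -4.06477225e+01,
        1.69532059e-02,  8.95520527e-03, -1.41568634e-05]), 'tool_pos': array([0.28943869, 0.58154324, 0.23049764]), 'ee_rot': array([ 2.28841802e-01,  9.73463346e-01, -7.29142811e-04, -1.13915656e-04]), 'wrist_force': array([-0.67298682,  0.18870453,  0.62605444]), 'ft_torque': array([ 0.03577669,  0.03839026, -0.03179896]), 'gripper_force': 0.0, 'width': 1.0006768056728357}
```

View pics/scene0.png

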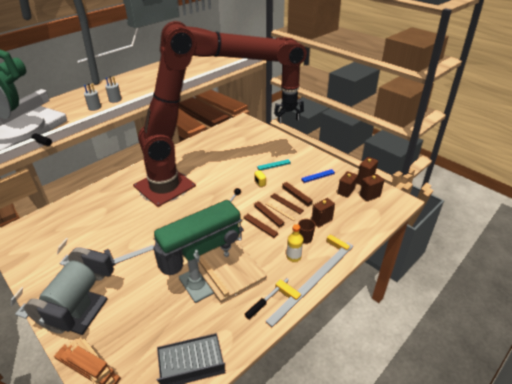

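View pics/top0.png

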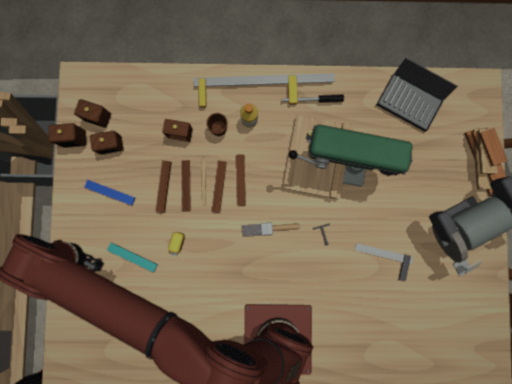

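The four dark strips are at top pixels (164,187), (186,186), (219,187), (240,180), with the pencil at (205,181). The look-alikes are blue (110,192) and turquoise (132,257). The press head is around (360,148), with its table beneath and the knob at about (293,155). Next I measure heights.

Run:
```python
from h import *
S={}
for n in ("top","scene"):
    z=np.load(n+"0.npz"); S[n]=dict(im=z["im"],d=z["d"],info=dict(K=z["K"],k1=float(z["k1"]),extrinsics=z["extrinsics"]))
t=S["top"];C=cloud(t["info"],t["d"])
print("bench z near",[np.round(np.median(C[215:225,a:a+10,2]),4) for a in (150,180,215,240)])
hsv=cv2.cvtColor(t["im"],cv2.COLOR_BGR2HSV)
m=((hsv[...,2]<130)&(hsv[...,1]>90)).astype(np.uint8)
w=np.zeros_like(m);w[150:220,150:260]=1
n,l,st,c=cv2.connectedComponentsWithStats(m*w)
for k in range(1,n):
    if st[k,4]<100: continue
    q=cv2.erode((l==k).astype(np.uint8),np.ones((3,3)))>0
    zz=C[q][:,2]
    cnt=cv2.findContours((l==k).astype(np.uint8),0,2)[0][0]
    r=cv2.minAreaRect(cnt);b=cv2.boxPoints(r)
    P=plane(t["info"],b,0.016)[:,:2]
    e=[np.linalg.norm(P[1]-P[0]),np.linalg.norm(P[2]-P[1])]
    L=(P[2]-P[1]) if e[1]>e[0] else P[1]-P[0]
    print(np.round(c[k]),st[k,4],"z med",np.round(np.percentile(zz,[10,50,90]),4),"cen",P.mean(0).round(4),"size",np.round(e,4),"ang",np.degrees(np.arctan2(L[1],L[0])).round(1))
s=S["scene"];Cs=cloud(s["info"],s["d"])
hs=cv2.cvtColor(s["im"],cv2.COLOR_BGR2HSV)
m=((hs[...,2]<130)&(hs[...,1]>90)).astype(np.uint8)
w=np.zeros_like(m);w[175:240,240:315]=1
n,l,st,c=cv2.connectedComponentsWithStats(m*w)
for k in range(1,n):
    if st[k,4]<60: continue
    q=l==k; p=Cs[q]; print("scene",np.round(c[k]),st[k,4],np.median(p,0).round(4),np.percentile(p[:,2],[10,90]).round(4))
# press: table points, head points
for nm,CC in (("top",C),("scene",Cs)):
    for lo,hi in ((.03,.046),(.05,.07),(.29,.33),(.31,.36)):
        q=(CC[...,2]>lo)&(CC[...,2]<hi)&(CC[...,0]>.3)&(CC[...,0]<.75)&(CC[...,1]<.1)&(CC[...,1]>-.5)
        if q.sum()>20:
            P=CC[q][:,:2].astype(np.float32); r=cv2.minAreaRect(P); print(nm,lo,q.sum(),np.percentile(CC[q],[2,50,98],axis=0).round(3).tolist(),np.round(r[0],3),np.round(r[1],3),r[2])
big=cv2.resize(t["im"][90:225,140:420],None,fx=2.8,fy=2.8,interpolation=cv2.INTER_CUBIC);cv2.imwrite("pics/crop1.png",big)
```

```text
bench z near [np.float64(-0.0008), np.float64(-0.0015), np.float64(-0.0004), np.float64(-0.0006)]
[240. 179.] 478 z med [0.0109 0.0159 0.021 ] cen [0.5421 0.1358] size [0.0328 0.1826] ang -177.1
[163. 186.] 544 z med [0.0221 0.0277 0.0326] cen [0.5133 0.4038] size [0.1897 0.0369] ang -5.8
[186. 186.] 491 z med [0.0049 0.0094 0.0149] cen [0.5197 0.326 ] size [0.0315 0.1786] ang -178.4
[219. 186.] 512 z med [0.0167 0.0215 0.0265] cen [0.5173 0.2103] size [0.1865 0.0357] ang -5.8
scene [297. 194.] 223 [0.5263 0.3924 0.0244] [0.0076 0.0297]
scene [287. 204.] 149 [0.5289 0.322  0.0092] [0.0059 0.0132]
scene [269. 215.] 208 [0.5308 0.2004 0.0202] [0.0117 0.0244]
scene [307. 227.] 318 [0.7249 0.2279 0.0612] [0.0338 0.0835]
scene [261. 226.] 195 [0.5541 0.1277 0.0147] [0.0089 0.0185]
top 0.03 2273 [[0.495, -0.244, 0.031], [0.575, -0.092, 0.038], [0.745, -0.022, 0.045]] [ 0.616 -0.22 ] [0.354 0.587] 9.49675464630127
top 0.05 278 [[0.487, -0.264, 0.052], [0.559, -0.192, 0.06], [0.739, 0.084, 0.066]] [ 0.688 -0.118] [0.379 0.224] 47.621158599853516
top 0.29 3326 [[0.55, -0.353, 0.299], [0.604, -0.213, 0.319], [0.663, -0.032, 0.325]] [ 0.612 -0.189] [0.353 0.113] 84.32879638671875
top 0.31 3082 [[0.554, -0.353, 0.312], [0.607, -0.215, 0.319], [0.663, -0.029, 0.326]] [ 0.612 -0.189] [0.354 0.111] 84.60505676269531
scene 0.03 2022 [[0.537, -0.279, 0.031], [0.652, -0.139, 0.037], [0.746, -0.037, 0.044]] [ 0.634 -0.205] [0.571 0.232] 89.43029022216797
scene 0.05 339 [[0.547, -0.28, 0.051], [0.628, -0.217, 0.059], [0.74, -0.184, 0.066]] [ 0.704 -0.126] [0.384 0.189] 52.09464645385742
scene 0.29 2110 [[0.56, -0.364, 0.292], [0.623, -0.234, 0.318], [0.672, -0.035, 0.323]] [ 0.615 -0.193] [0.351 0.11 ] 84.47869110107422
scene 0.31 1663 [[0.559, -0.359, 0.311], [0.615, -0.231, 0.319], [0.667, -0.034, 0.323]] [ 0.614 -0.192] [0.349 0.108] 84.47869110107422
```

View pics/crop1.png

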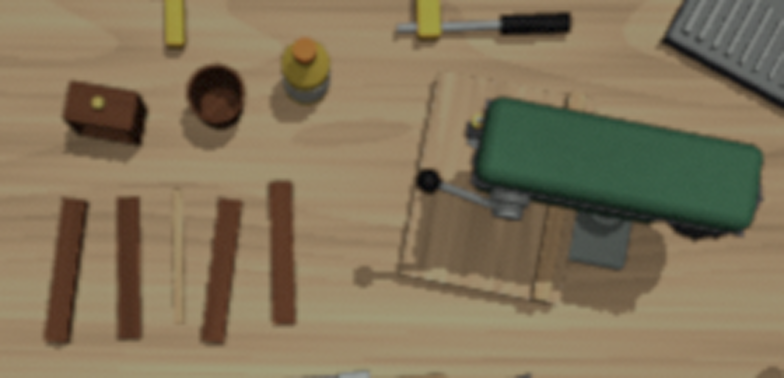

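spacer_16 is the strip at top pixel (240,180), crop (283,252). Its top reads 15.9 mm; the others read 9.4 at (186,186), 21.5 at (219,187) and 27.7 at (163,186). The crop shows it rightmost, next to the pale pencil and dark like the others. Now I measure the press: knob, head yaw and table.

Run:
```python
from h import *
S={}
for n in ("top","scene"):
    z=np.load(n+"0.npz"); S[n]=dict(im=z["im"],d=z["d"],info=dict(K=z["K"],k1=float(z["k1"]),extrinsics=z["extrinsics"]))
R=[]
for n,(u,v) in (("top",(293,155)),("scene",(237,191))):
    im=S[n]["im"];g=im.max(2);m=np.zeros_like(g);m[v-9:v+10,u-9:u+10]=(g[v-9:v+10,u-9:u+10]<60)
    k,l,st,c=cv2.connectedComponentsWithStats(m);j=1+np.argmax(st[1:,4]);print(n,c[j],st[j])
    T=S[n]["info"]["extrinsics"];p=pts(S[n]["info"],c[j],[1.])[0];r=p-T[:3,3];r/=np.linalg.norm(r);R.append((T[:3,3],r))
    print(" at z=.314",plane(S[n]["info"],c[j],.314))
(o1,r1),(o2,r2)=R
A=sum(np.eye(3)-np.outer(r,r) for o,r in R);b=sum((np.eye(3)-np.outer(r,r))@o for o,r in R);K=np.linalg.solve(A,b);print("knob",K,"miss",abs((o2-o1)@np.cross(r1,r2)/np.linalg.norm(np.cross(r1,r2))))
t=S["top"];C=cloud(t["info"],t["d"]);hsv=cv2.cvtColor(t["im"],cv2.COLOR_BGR2HSV)
g=cv2.inRange(hsv,(60,80,30),(90,255,255));g[:, :305]=0
k,l,st,c=cv2.connectedComponentsWithStats(g);j=1+np.argmax(st[1:,4])
cnt=max(cv2.findContours((l==j).astype(np.uint8),0,2)[0],key=len)
print("green z",np.percentile(C[l==j][:,2],[5,50,95]))
P=plane(t["info"],cnt[:,0],.31)[:,:2];r=cv2.minAreaRect(P.astype(np.float32));B=cv2.boxPoints(r);print("head",r);print(B.round(4))
# table: pixels at z~.038 plane, contour
for nm in S:
    CC=cloud(S[nm]["info"],S[nm]["d"])
    q=((abs(CC[...,2]-.038)<.009)&(abs(CC[...,0]-.61)<.17)&(CC[...,1]<.0)&(CC[...,1]>-.3)).astype(np.uint8)
    q=cv2.morphologyEx(q,cv2.MORPH_OPEN,np.ones((4,4)))
    k,l,st,c=cv2.connectedComponentsWithStats(q)
    for j in range(1,k):
        if st[j,4]>150:
            X=CC[l==j];e=cv2.minAreaRect(X[:,:2].astype(np.float32));print(nm,st[j],np.round(cv2.boxPoints(e),3).tolist(),e[2],np.median(X[:,2]))
```

```text
top [292.45454545 154.43636364] [289 151   8   8  55]
 at z=.314 [[ 0.58566688 -0.0222451   0.314     ]]
scene [237. 191.] [235 189   5   5  21]
 at z=.314 [[ 0.58412742 -0.02252214  0.314     ]]
knob [ 0.58517754 -0.02264237  0.31475018] miss 0.0011711218842762792
green z [0.31172584 0.31941355 0.32404382]
head ((0.6067874431610107, -0.21935169398784637), (0.28716257214546204, 0.08993366360664368), 79.76741027832031)
[[ 0.537  -0.3527]
 [ 0.6255 -0.3686]
 [ 0.6765 -0.086 ]
 [ 0.588  -0.0701]]
top [291 117  23  41 593] [[0.3409999907016754, 0.006000000052154064], [0.746999979019165, -0.14399999380111694], [0.7749999761581421, -0.06700000166893005], [0.3700000047683716, 0.08299999684095383]] 69.6956558227539 0.03868924588641742
top [ 284  160   52   38 1380] [[0.3700000047683716, 0.08299999684095383], [0.5090000033378601, -0.2290000021457672], [0.6669999957084656, -0.15800000727176666], [0.527999997138977, 0.15399999916553497]] 24.114614486694336 0.03793463007157738
scene [ 204  243   63   52 1744] [[0.4690000116825104, -0.12700000405311584], [1.437000036239624, -0.7419999837875366], [1.555999994277954, -0.5540000200271606], [0.5879999995231628, 0.05999999865889549]] 57.58596420288086 0.03720609314977896
scene [200 269  27  33 238] [[0.5690000057220459, -0.23999999463558197], [0.7390000224113464, -0.2549999952316284], [0.7419999837875366, -0.2240000069141388], [0.5720000267028809, -0.20999999344348907]] 85.0776138305664 0.038753191845948054
```

```bash
cat >> h.py <<'E'
from scipy.spatial.transform import Rotation as Rn
def pose(yaw_s,tilt,half=False):
    """tool z leans tilt deg towards heading yaw_s (deg), tool y = heading+90"""
    a=np.radians(yaw_s);t=np.radians(tilt);s=np.array([np.cos(a),np.sin(a),0])
    y=np.array([-np.sin(a),np.cos(a),0]);z=s*np.sin(t)-np.array([0,0,np.cos(t)])
    return np.c_[np.cross(y,z),y,z]
def go(R,p):
    """turn (rotvec rad, tool frame) then offset (mm, in turned frame), from measured pose"""
    st=sensors.read_state();R0=Rn.from_quat(st["ee_rot"]).as_matrix()
    rv=Rn.from_matrix(R0.T@R).as_rotvec();off=R.T@(np.array(p)-st["tool_pos"])*1000
    print("turn",rv.round(3),"rows>=",np.degrees(np.linalg.norm(rv))/7.16,"offset",off.round(1),"rows>=",np.linalg.norm(off)/41.7, "t",st["clock"])
ORG=np.array([.624,-.127]);EX=-np.array([.1777,.984]);EY=np.array([.984,-.1777])
def P(x,y,z): return np.r_[ORG+x*EX+y*EY,z]
E
python3 - <<'E'
from h import *
s=np.array([np.cos(.0506),np.sin(.0506)]);g=np.array([.5421,.1358])-.07*s;print(g)
go(pose(2.9,20),[*g,.14])
E
python3 -m crank --help | head
```

```text
[0.47218959 0.13225951]
turn [-0.091 -0.342 -0.507] rows>= 4.945184605541081 offset [-119.2 -458.   139.7] rows>= 11.832134848238633 t 0.1invalid input: not JSON, or not a number
```

```bash
T='x'
python3 -m crank '[{"turn":[-0.015,-0.057,-0.0845],"offset":[0,0,0],"hand":0.6},{"turn":[-0.015,-0.057,-0.0845],"offset":[0,0,0],"hand":0.6},{"turn":[-0.015,-0.057,-0.0845],"offset":[0,0,0],"hand":0.6},{"turn":[-0.015,-0.057,-0.0845],"offset":[0,0,0],"hand":0.6},{"turn":[-0.015,-0.057,-0.0845],"offset":[0,0,0],"hand":0.6}]'
python3 -m crank '[{"turn":[-0.015,-0.057,-0.0845],"offset":[0,0,0],"hand":0.6},{"turn":[0,0,0],"offset":[-9,-35,0],"hand":0.6},{"turn":[0,0,0],"offset":[-9,-35,0],"hand":0.6},{"turn":[0,0,0],"offset":[-9,-35,0],"hand":0.6},{"turn":[0,0,0],"offset":[-9,-35,0],"hand":0.6}]'
python3 -m crank '[{"turn":[0,0,0],"offset":[-9,-35,0],"hand":0.6},{"turn":[0,0,0],"offset":[-9,-35,0],"hand":0.6},{"turn":[0,0,0],"offset":[-9,-35,0],"hand":0.6},{"turn":[0,0,0],"offset":[-9,-35,0],"hand":0.6},{"turn":[0,0,0],"offset":[-9,-35,0],"hand":0.6}]'
python3 - <<'E'
from h import *
go(pose(2.9,20),[.4722,.1323,.14])
E
```

```text
clock: 0.52
tool_pos: [0.2893, 0.5821, 0.231]
ee_rot: [0.016, 0.989, 0.004, 0.147]
wrist_force: [-0.2, 0.2, -0.1]
width: 0.599
gripper_force: 0.0
clock: 0.93
tool_pos: [0.3305, 0.442, 0.243]
ee_rot: [-0.025, 0.984, 0.004, 0.174]
wrist_force: [0.5, 0.7, 1.4]
width: 0.603
gripper_force: 0.0
clock: 1.35
tool_pos: [0.3816, 0.2692, 0.2587]
ee_rot: [-0.025, 0.984, 0.005, 0.174]
wrist_force: [-0.3, -0.7, 0.1]
width: 0.6
gripper_force: 0.0
turn [ 0.  0. -0.] rows>= 0.00374629525593811 offset [ -37.9 -141.3  140.1] rows>= 4.858621059457476 t 1.35
```

```bash
python3 -m crank '[{"turn":[0,0,0],"offset":[-8,-28,15],"hand":0.6},{"turn":[0,0,0],"offset":[-8,-28,15],"hand":0.6},{"turn":[0,0,0],"offset":[-8,-28,15],"hand":0.6},{"turn":[0,0,0],"offset":[-8,-28,15],"hand":0.6},{"turn":[0,0,0],"offset":[-8,-28,15],"hand":0.6}]'
python3 -m crank '[{"turn":[0,0,0],"offset":[0,0,0],"hand":0.6},{"turn":[0,0,0],"offset":[0,0,0],"hand":0.6}]'
python3 - <<'E'
from h import *
im,d,i=grab("wrist");cv2.imwrite("pics/w1.png",im)
C=cloud(i,d);hsv=cv2.cvtColor(im,cv2.COLOR_BGR2HSV)
m=((hsv[...,2]<130)&(hsv[...,1]>90)).astype(np.uint8)
n,l,st,c=cv2.connectedComponentsWithStats(m)
for k in range(1,n):
    if st[k,4]<800: continue
    q=cv2.erode((l==k).astype(np.uint8),np.ones((5,5)))>0
    cnt=max(cv2.findContours((l==k).astype(np.uint8),0,2)[0],key=len)
    z=np.median(C[q][:,2]);b=plane(i,cnt[:,0],z)[:,:2]
    r=cv2.minAreaRect(b.astype(np.float32));print(c[k].round(),st[k],z.round(4),r,cv2.boxPoints(r).round(4).tolist())
go(pose(2.9,20),[.4722,.1323,.14])
E
```

```text
clock: 1.77
tool_pos: [0.452, 0.1329, 0.2015]
ee_rot: [-0.025, 0.984, 0.005, 0.174]
wrist_force: [1.4, 1.5, 0.3]
width: 0.602
gripper_force: 0.0
clock: 1.93
tool_pos: [0.4516, 0.133, 0.2014]
ee_rot: [-0.023, 0.985, 0.004, 0.173]
wrist_force: [0.3, 0.5, 0.8]
width: 0.601
gripper_force: 0.0
[320. 133.] [ 286   83   71  138 1261] 0.015 ((0.5125645995140076, 0.20678062736988068), (0.03377687186002731, 0.18312543630599976), 82.10177612304688) [[0.4194999933242798, 0.20260000228881836], [0.6008999943733215, 0.17749999463558197], [0.6055999994277954, 0.21089999377727509], [0.42419999837875366, 0.2361000031232834]]
[416. 151.] [ 379   93   74  129 3131] 0.0096 ((0.5147064924240112, 0.32394304871559143), (0.17778003215789795, 0.03206028416752815), 2.1847662925720215) [[0.4253000020980835, 0.33660000562667847], [0.42649999260902405, 0.304500013589859], [0.6040999889373779, 0.31130000948905945], [0.6029000282287598, 0.3434000015258789]]
[473. 164.] [ 426   92   86  138 3527] 0.0198 ((0.511229932308197, 0.39157143235206604), (0.03840084373950958, 0.1883130520582199), 84.39047241210938) [[0.41560
[... 554 characters left out ...]
80648804, 0.2033739984035492), (0.24120499193668365, 0.05443819612264633), 13.17711067199707) [[0.5914999842643738, 0.20239999890327454], [0.6039000153541565, 0.149399995803833], [0.838699996471405, 0.20440000295639038], [0.8263000249862671, 0.2574000060558319]]
[393. 279.] [ 321  250  135   90 3266] 0.0268 ((0.7772330045700073, 0.40071791410446167), (0.3992774486541748, 0.10742385685443878), 36.900672912597656) [[0.5853000283241272, 0.3237999975681305], [0.6498000025749207, 0.2379000037908554], [0.9690999984741211, 0.47760000824928284], [0.9046000242233276, 0.5634999871253967]]
turn [ 0.     0.    -0.001] rows>= 0.010617161574566429 offset [ 1.9 -3.2 65.3] rows>= 1.5686132711315575 t 1.9833
```

View pics/w1.png

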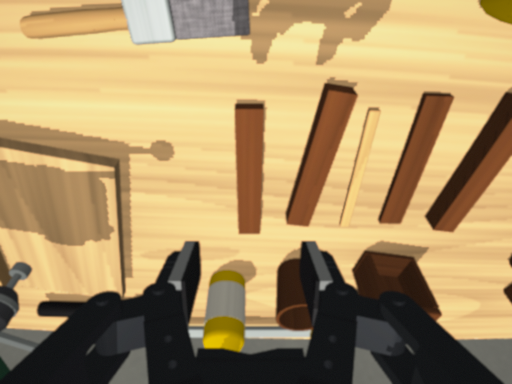

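Wrist view: spacer_16 is at (250,167), near end at top (250,105). The brush lies beyond that end at (140,20) and the drill table is at left. I refine its pose from here.

Run:
```python
from h import *
im,d,i=grab("wrist")
hsv=cv2.cvtColor(im,cv2.COLOR_BGR2HSV)
print(hsv[167,250],hsv[167,280],d[167,250],cloud(i,d)[167,250],cloud(i,d)[130,250])
m=((hsv[...,2]<165)&(hsv[...,1]>100)&((hsv[...,0]<15)|(hsv[...,0]>170))).astype(np.uint8);m[:,:225]=0;m[:,275:]=0;m[:80]=0;m[240:]=0
m=cv2.morphologyEx(m,cv2.MORPH_OPEN,np.ones((5,5)))
cnt=max(cv2.findContours(m,0,2)[0],key=cv2.contourArea)
b=plane(i,cnt[:,0],.016)[:,:2];r=cv2.minAreaRect(b.astype(np.float32));print(cv2.boundingRect(cnt),r)
B=cv2.boxPoints(r);print(B.round(4))
C=cloud(i,d)[20,200];print("brush",C)
```

```text
[ 11 174 148] [ 22 103 246] 0.35131848 [0.52125987 0.13738007 0.01561417] [0.47446492 0.13507046 0.01580566]
(234, 104, 28, 129) ((0.536493182182312, 0.1356993168592453), (0.1814109832048416, 0.028691710904240608), 2.612344980239868)
[[0.4452 0.1459]
 [0.4465 0.1172]
 [0.6278 0.1255]
 [0.6265 0.1542]]
brush [0.37239772 0.08778009 0.01774249]
```

Run:
```python
from h import *
go(pose(2.6,20),[.467,.1325,.06])
R=pose(2.6,20);print("down per mm",(R.T@[0,0,-1]).round(3))
```

```text
turn [0.003 0.001 0.005] rows>= 0.04629913055538284 offset [ 34.3  -3.4 139. ] rows>= 3.43384229983298 t 2.0333
down per mm [0.342 0.    0.94 ]
```

```bash
python3 -m crank '[{"turn":[0,0,0.005],"offset":[7,-0.7,28],"hand":0.6},{"turn":[0,0,0],"offset":[7,-0.7,28],"hand":0.6},{"turn":[0,0,0],"offset":[7,-0.7,28],"hand":0.6},{"turn":[0,0,0],"offset":[7,-0.7,28],"hand":0.6},{"turn":[0,0,0],"offset":[7,-0.7,28],"hand":0.6}]'
python3 -m crank '[{"turn":[0,0,0],"offset":[3.7,0,10],"hand":0.6},{"turn":[0,0,0],"offset":[3.7,0,10],"hand":0.6},{"turn":[0,0,0],"offset":[3.7,0,10],"hand":0.6},{"turn":[0,0,0],"offset":[3.7,0,10],"hand":0.6},{"turn":[0,0,0],"offset":[3,0,8],"hand":0.6}]'
python3 -m crank '[{"turn":[0,0,0],"offset":[0,0,0],"hand":0.6},{"turn":[0,0,0],"offset":[0,0,0],"hand":0.6}]'
python3 - <<'E'
from h import *
go(pose(2.6,20),[.468,.1325,.006])
E
```

```text
clock: 2.45
tool_pos: [0.467, 0.1336, 0.058]
ee_rot: [-0.024, 0.984, 0.006, 0.175]
wrist_force: [0.9, 1.0, -0.3]
width: 0.598
gripper_force: 0.0
clock: 2.87
tool_pos: [0.4664, 0.1338, 0.0068]
ee_rot: [-0.024, 0.984, 0.005, 0.174]
wrist_force: [-0.3, 0.4, -1.3]
width: 0.599
gripper_force: 0.0
clock: 3.03
tool_pos: [0.4664, 0.133, 0.0073]
ee_rot: [-0.023, 0.985, 0.005, 0.174]
wrist_force: [0.1, -0.0, 0.5]
width: 0.596
gripper_force: 0.0
turn [0.002 0.    0.002] rows>= 0.020643800044781 offset [-1.  -0.5  1.7] rows>= 0.05011358863919637 t 3.0333
```

Good. Close with 40 N.

```bash
python3 -m crank '[{"turn":[0,0,0],"offset":[0,0,0],"hand":0.2},{"turn":[0,0,0],"offset":[0,0,0],"hand":0.2},{"turn":[0,0,0],"offset":[0,0,0],"hand":0.2},{"turn":[0,0,0],"offset":[0,0,0],"hand":0.2},{"turn":[0,0,0],"offset":[0,0,0],"hand":0.2}]' 50
python3 -m crank '[{"turn":[0,0,0],"offset":[-3.4,0,-9.4],"hand":0.2},{"turn":[0,0,0],"offset":[-6.8,0,-19],"hand":0.2},{"turn":[0,0,0],"offset":[-10,0,-28],"hand":0.2},{"turn":[0,0,0],"offset":[-10,0,-28],"hand":0.2},{"turn":[0,0,0],"offset":[0,0,0],"hand":0.2}]'
python3 -m crank '[{"turn":[0,0,0],"offset":[0,0,0],"hand":0.2},{"turn":[0,0,0],"offset":[0,0,0],"hand":0.2}]'
python3 - <<'E'
from h import *
im,d,i=grab("wrist");cv2.imwrite("pics/w2.png",im)
im,d,i=grab("scene");
cv2.imwrite("pics/s2.png",cv2.resize(im[130:330,150:390],None,fx=3,fy=3))
E
```

```text
clock: 3.45
tool_pos: [0.4671, 0.1329, 0.0084]
ee_rot: [-0.023, 0.984, 0.006, 0.174]
wrist_force: [-3.5, -0.2, 5.8]
width: 0.334
gripper_force: 48.7
clock: 3.87
tool_pos: [0.4691, 0.1336, 0.1031]
ee_rot: [-0.022, 0.984, 0.008, 0.177]
wrist_force: [2.0, 1.3, -0.4]
width: 0.334
gripper_force: 49.9
clock: 4.03
tool_pos: [0.466, 0.132, 0.097]
ee_rot: [-0.022, 0.984, 0.005, 0.174]
wrist_force: [-0.2, -0.3, -0.9]
width: 0.335
gripper_force: 49.9
```

View pics/w2.png

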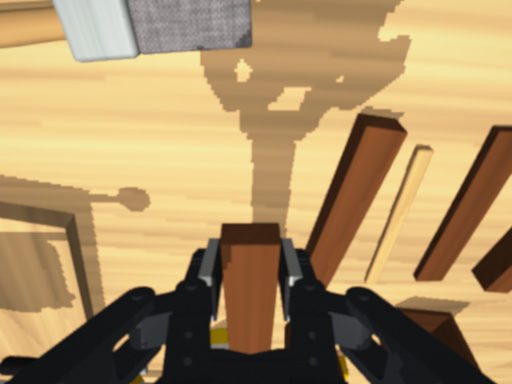

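View pics/s2.png

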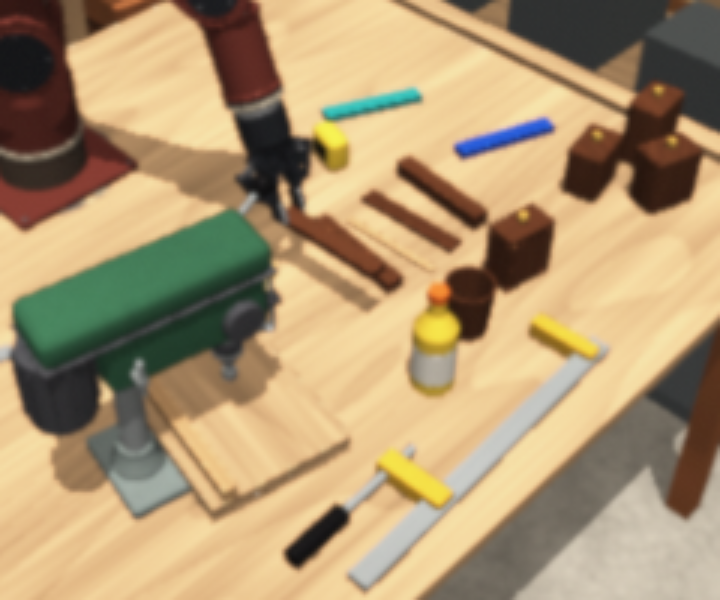

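The strip is held by its near end, apparently level, in the wrist view at (250,285). The other strips are still in place. I check it's level, then plan the carry.

Run:
```python
from h import *
st=sensors.read_state();im,d,i=grab("wrist");C=cloud(i,d)
for v in (232,250,270,300,330): print(v,C[v,250].round(4))
print(st["tool_pos"].round(4))
R=pose(-10.2,20);go(R,P(0,-.079,.066))
```

```text
232 [0.4492 0.13   0.0946]
250 [0.4522 0.1301 0.1037]
270 [0.468  0.1309 0.1035]
300 [0.4964 0.1322 0.1031]
330 [0.5324 0.1338 0.1027]
[0.4655 0.1315 0.096 ]
turn [ 0.077 -0.001  0.21 ] rows>= 1.7905296575366108 offset [-105.2 -226.2   70.1] rows>= 6.213208833280169 t 4.1833
```

```bash
python3 -m crank '[{"turn":[0.026,0,0.07],"offset":[0,0,0],"hand":0.2},{"turn":[0.026,0,0.07],"offset":[0,0,0],"hand":0.2},{"turn":[0.025,0,0.07],"offset":[0,0,0],"hand":0.2},{"turn":[0,0,0],"offset":[-10,-20,6],"hand":0.2},{"turn":[0,0,0],"offset":[-13,-28,8],"hand":0.2}]'
python3 -m crank '[{"turn":[0,0,0],"offset":[-13,-28,8],"hand":0.2},{"turn":[0,0,0],"offset":[-13,-28,8],"hand":0.2},{"turn":[0,0,0],"offset":[-13,-28,8],"hand":0.2},{"turn":[0,0,0],"offset":[0,0,0],"hand":0.2}]'
python3 - <<'E'
from h import *
print(sensors.read_state()["wrist_force"].round(1))
R=pose(-10.2,20);go(R,P(0,-.079,.066))
E
```

```text
clock: 4.6
tool_pos: [0.4836, 0.0816, 0.0911]
ee_rot: [0.085, 0.981, -0.015, 0.173]
wrist_force: [1.1, 0.1, -0.0]
width: 0.331
gripper_force: 49.9
clock: 4.93
tool_pos: [0.5132, -0.0166, 0.0814]
ee_rot: [0.09, 0.981, -0.016, 0.173]
wrist_force: [-0.7, 0.4, -0.2]
width: 0.333
gripper_force: 49.9
[-0.7  0.4 -0.2]
turn [-0.003 -0.    -0.005] rows>= 0.04701075843559018 offset [-41.4 -89.   31.4] rows>= 2.4708194890770483 t 4.9333
```

```bash
python3 -m crank '[{"turn":[0,0,0],"offset":[5,0,15],"hand":0.2},{"turn":[0,0,0],"offset":[-11,-22,4],"hand":0.2},{"turn":[0,0,0],"offset":[-11,-22,4],"hand":0.2},{"turn":[0,0,0],"offset":[-11,-22,4],"hand":0.2},{"turn":[0,0,-0.004],"offset":[-11,-22,4],"hand":0.2}]'
python3 -m crank '[{"turn":[0,0,0],"offset":[0,0,0],"hand":0.2},{"turn":[0,0,0],"offset":[0,0,0],"hand":0.2}]'
python3 - <<'E'
from h import *
R=pose(-10.2,20);go(R,P(0,-.079,.047))
im,d,i=grab("wrist");cv2.imwrite("pics/w3.png",im);C=cloud(i,d)
for v in (232,250,270,300,330): print(v,C[v,250].round(4))
E
```

```text
clock: 5.35
tool_pos: [0.5437, -0.1067, 0.0656]
ee_rot: [0.085, 0.981, -0.016, 0.173]
wrist_force: [0.6, 0.7, -0.3]
width: 0.33
gripper_force: 49.9
clock: 5.52
tool_pos: [0.5433, -0.1074, 0.0655]
ee_rot: [0.087, 0.981, -0.016, 0.172]
wrist_force: [0.5, 1.0, 0.2]
width: 0.328
gripper_force: 49.9
turn [-0.001 -0.001  0.001] rows>= 0.017768654034953466 offset [ 2.7 -5.  18.8] rows>= 0.46987239725766633 t 5.5167
232 [ 0.5275 -0.1056  0.0639]
250 [ 0.5311 -0.1063  0.0725]
270 [ 0.5455 -0.1088  0.0733]
300 [ 0.5748 -0.1141  0.072 ]
330 [ 0.6095 -0.1203  0.072 ]
```

View pics/w3.png

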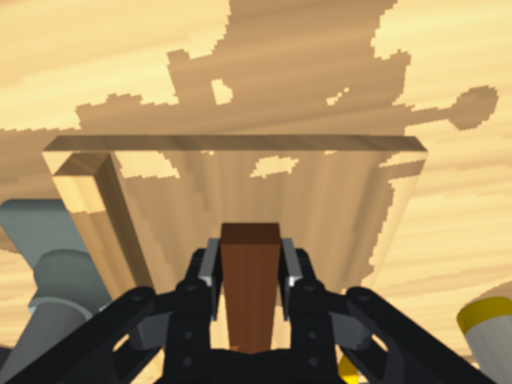

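The wrist view shows the strip over the drill table. The table's near top edge runs (45,150)–(427,150), and the fence is at left, from (55,160) to (150,290). I check the press frame against those corners.

Run:
```python
from h import *
im,d,i=grab("wrist")
q=plane(i,[[45,151],[427,151]],.038)[:,:2];print(q.round(4),np.linalg.norm(q[0]-q[1]))
for p,n in zip(q,("exp 105,-130","exp -95,-130")): print(n,((p-ORG)@EX*1000).round(1),((p-ORG)@EY*1000).round(1))
e=q[0]-q[1];print("yaw",np.degrees(np.arctan2(e[1],e[0])),"frame EX",np.degrees(np.arctan2(EX[1],EX[0])))
C=cloud(i,d);print(C[200,330],C[165,80])
```

```text
[[ 0.4778 -0.2022]
 [ 0.512  -0.0102]] 0.19504323171146315
exp 105,-130 100.0 -130.5
exp -95,-130 -95.0 -131.0
yaw -100.08647986115264 frame EX -100.23668238947668
[ 0.53638348 -0.05975481  0.03775736] [ 0.48238076 -0.17868993  0.05050138]
```

```bash
python3 -m crank '[{"turn":[0,0,0],"offset":[0,-3,5],"hand":0.2},{"turn":[0,0,0],"offset":[1,-2,5],"hand":0.2},{"turn":[0,0,0],"offset":[1,0,5],"hand":0.2},{"turn":[0,0,0],"offset":[1,0,3],"hand":0.2},{"turn":[0,0,0],"offset":[0,0,1],"hand":0.2}]'
python3 -m crank '[{"turn":[0,0,0],"offset":[0,0,0],"hand":0.2},{"turn":[0,0,0],"offset":[0,0,0],"hand":0.2}]'
python3 - <<'E'
from h import *
R=pose(-10.2,20);go(R,P(0,-.079,.046))
im,d,i=grab("wrist");C=cloud(i,d)
for v in (250,270,300,330): print(v,C[v,250].round(4))
E
```

```text
clock: 6.03
tool_pos: [0.5461, -0.11, 0.0468]
ee_rot: [0.085, 0.981, -0.015, 0.172]
wrist_force: [-0.1, -0.2, -0.8]
width: 0.333
gripper_force: 49.9
clock: 6.2
tool_pos: [0.5467, -0.1107, 0.0477]
ee_rot: [0.085, 0.981, -0.015, 0.173]
wrist_force: [-0.1, 0.6, -0.1]
width: 0.328
gripper_force: 50.0
turn [0.002 0.    0.004] rows>= 0.03694606035265466 offset [ 0.6 -2.3  1.5] rows>= 0.06796105651021958 t 6.2
250 [ 0.5336 -0.1095  0.0553]
270 [ 0.5483 -0.1121  0.0558]
300 [ 0.5776 -0.1172  0.0545]
330 [ 0.6118 -0.1232  0.0548]
```

```bash
python3 -m crank '[{"turn":[0,0,0],"offset":[0.2,-2,0.4],"hand":0.2},{"turn":[0,0,0],"offset":[0.2,0,0.6],"hand":0.2},{"turn":[0,0,0],"offset":[0,0,0],"hand":0.2},{"turn":[0,0,0],"offset":[0,0,0],"hand":0.2}]'
python3 -m crank '[{"turn":[0,0,0],"offset":[0,0,0],"hand":0.6},{"turn":[0,0,0],"offset":[0,0,0],"hand":0.6},{"turn":[0,0,0],"offset":[0,0,0],"hand":0.6},{"turn":[0,0,0],"offset":[0,0,0],"hand":0.6}]'
python3 -m crank '[{"turn":[0,0,0],"offset":[0,0,-20],"hand":0.6},{"turn":[0,0,0],"offset":[0,0,-30],"hand":0.6},{"turn":[0,0,0],"offset":[0,0,-30],"hand":0.6},{"turn":[0,0,0],"offset":[0,0,0],"hand":0.6},{"turn":[0,0,0],"offset":[0,0,0],"hand":0.6}]'
python3 - <<'E'
from h import *
im,d,i=grab("wrist");cv2.imwrite("pics/w4.png",im);np.savez("w4.npz",d=d,**i)
R=pose(-10.2,0);go(R,P(-.0951,-.058,.40))
E
```

```text
clock: 6.58
tool_pos: [0.5464, -0.1132, 0.0466]
ee_rot: [0.086, 0.981, -0.015, 0.173]
wrist_force: [-0.7, -0.4, -0.2]
width: 0.337
gripper_force: 49.9
clock: 6.92
tool_pos: [0.5464, -0.1131, 0.0465]
ee_rot: [0.086, 0.981, -0.015, 0.173]
wrist_force: [0.2, -0.4, -0.5]
width: 0.604
gripper_force: 0.0
clock: 7.33
tool_pos: [0.5205, -0.1075, 0.1237]
ee_rot: [0.085, 0.981, -0.013, 0.175]
wrist_force: [0.4, 0.5, -0.2]
width: 0.6
gripper_force: 0.0
turn [0.004 0.351 0.004] rows>= 2.8080629198223623 offset [ -48.1   94.5 -277.8] rows>= 7.130603534271165 t 7.3833
```

View pics/w4.png

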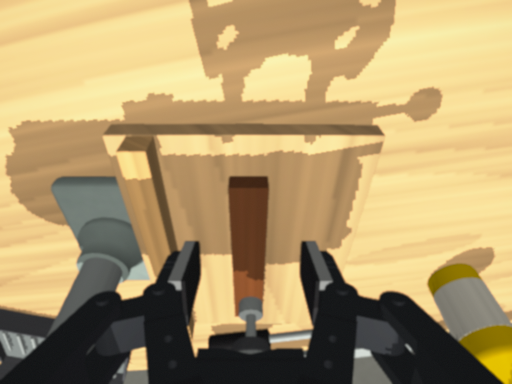

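The strip lies flat on the table under the bit: it spans (228–268, 177–310), with bit and chuck at (250,310) over its middle. The fingers are clear. Now I back out and move to the front to take the knob.

```bash
python3 -m crank '[{"turn":[0,0,0],"offset":[0,0,-38],"hand":0.6},{"turn":[0,0,0],"offset":[0,0,-38],"hand":0.6},{"turn":[0,0,0],"offset":[0,38,0],"hand":0.6},{"turn":[0,0,0],"offset":[0,38,0],"hand":0.6},{"turn":[0,0,0],"offset":[0,38,0],"hand":0.6}]'
python3 -m crank '[{"turn":[0,0,0],"offset":[0,38,0],"hand":0.6},{"turn":[0,0,0],"offset":[0,30,0],"hand":0.6},{"turn":[0,0,0],"offset":[-12,0,-35],"hand":0.6},{"turn":[0,0,0],"offset":[-12,0,-35],"hand":0.6},{"turn":[0,0,0],"offset":[-12,0,-35],"hand":0.6}]'
python3 - <<'E'
from h import *
go(pose(-10.2,0),P(-.18,-.10,.40))
R=pose(-10.2,0);R2=pose(-100.2,0);print(Rn.from_matrix(R.T@R2).as_rotvec())
st=sensors.read_state();d=st["tool_pos"][:2]-ORG;print("press xy",d@EX,d@EY,st["joints"].round(2))
E
```

```text
clock: 7.8
tool_pos: [0.5133, 0.0098, 0.1924]
ee_rot: [0.086, 0.981, -0.014, 0.173]
wrist_force: [1.6, -0.5, 0.1]
width: 0.597
gripper_force: 0.0
clock: 8.22
tool_pos: [0.5223, 0.0766, 0.3025]
ee_rot: [0.084, 0.982, -0.017, 0.171]
wrist_force: [1.7, -0.1, -0.1]
width: 0.6
gripper_force: 0.0
turn [-0.003  0.345  0.006] rows>= 2.7580017516090836 offset [-36.2  -2.3 -97.5] rows>= 2.4955139037348464 t 8.2167
[0.         0.         1.57079633]
press xy -0.18225209158809585 -0.13620359303585852 [-0.86 -0.23  0.44  1.93  0.32  1.15  0.88]
```

```bash
python3 -m crank '[{"turn":[0,0.115,0],"offset":[0,0,0],"hand":0.6},{"turn":[0,0.115,0],"offset":[0,0,0],"hand":0.6},{"turn":[0,0.115,0],"offset":[0,0,0],"hand":0.6},{"turn":[0,0,0.12],"offset":[0,0,-33],"hand":0.6},{"turn":[0,0,0.12],"offset":[0,0,-33],"hand":0.6}]'
python3 -m crank '[{"turn":[0,0,0.12],"offset":[0,0,-33],"hand":0.6},{"turn":[0,0,0.12],"offset":[0,0,0],"hand":0.6},{"turn":[0,0,0.12],"offset":[0,0,0],"hand":0.6},{"turn":[0,0,0.12],"offset":[0,0,0],"hand":0.6},{"turn":[0,0,0.12],"offset":[0,0,0],"hand":0.6}]'
python3 -m crank '[{"turn":[0,0,0.12],"offset":[0,0,0],"hand":0.6},{"turn":[0,0,0.12],"offset":[0,0,0],"hand":0.6},{"turn":[0,0,0.12],"offset":[0,0,0],"hand":0.6},{"turn":[0,0,0.12],"offset":[0,0,0],"hand":0.6},{"turn":[0,0,0.12],"offset":[0,0,0],"hand":0.6}]'
python3 -m crank '[{"turn":[0,0,0],"offset":[0,0,0],"hand":0.6},{"turn":[0,0,0],"offset":[0,0,0],"hand":0.6}]'
python3 - <<'E'
from h import *
go(pose(-100.2,0),P(-.0951,-.058,.38))
im,d,i=grab("wrist");cv2.imwrite("pics/w5.png",im);np.savez("w5.npz",im=im,d=d,**i)
print(sensors.read_state()["joints"].round(2))
E
```

```text
clock: 8.63
tool_pos: [0.5233, 0.0767, 0.3652]
ee_rot: [0.208, 0.978, -0.004, -0.002]
wrist_force: [0.8, 0.5, 0.6]
width: 0.605
gripper_force: 0.0
clock: 9.05
tool_pos: [0.5232, 0.0767, 0.4008]
ee_rot: [0.488, 0.873, -0.001, 0.001]
wrist_force: [0.1, 0.8, -0.6]
width: 0.597
gripper_force: 0.0
clock: 9.47
tool_pos: [0.5231, 0.0767, 0.4007]
ee_rot: [0.724, 0.69, -0.0, 0.001]
wrist_force: [1.2, -0.9, -0.2]
width: 0.597
gripper_force: 0.0
clock: 9.63
tool_pos: [0.5229, 0.0764, 0.4014]
ee_rot: [0.721, 0.693, 0.0, 0.001]
wrist_force: [-0.2, -0.2, -0.4]
width: 0.601
gripper_force: 0.0
turn [0.002 0.002 0.139] rows>= 1.113439652879584 offset [-87.1  77.5  21.4] rows>= 2.843722089277415 t 9.6333
[-0.87  0.03  0.67  1.49 -0.02  1.63 -0.24]
```

View pics/w5.png

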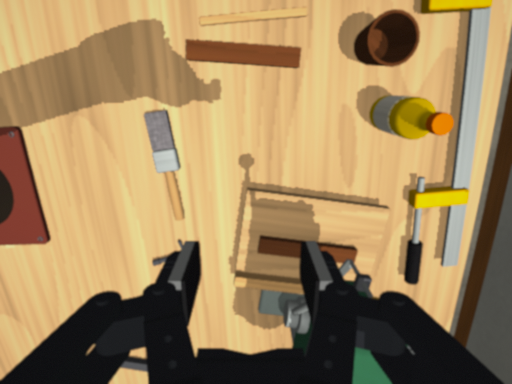

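This wrist view, from the front, shows the strip under the bit at (305,250) and the lever hub near (297,315). The knob is hidden behind the right finger. I move above the knob.

```bash
python3 -m crank '[{"turn":[0,0,0.07],"offset":[0,0,0],"hand":0.6},{"turn":[0,0,0.069],"offset":[0,0,0],"hand":0.6},{"turn":[0,0,0],"offset":[-29,26,7],"hand":0.6},{"turn":[0,0,0],"offset":[-29,26,7],"hand":0.6},{"turn":[0,0,0],"offset":[-29,25,7],"hand":0.6}]'
python3 -m crank '[{"turn":[0,0,0],"offset":[0,0,0],"hand":0.6},{"turn":[0,0,0],"offset":[0,0,0],"hand":0.6}]'
python3 - <<'E'
from h import *
im,d,i=grab("wrist");cv2.imwrite("pics/w6.png",im);np.savez("w6.npz",im=im,d=d,**i)
go(pose(-100.2,0),P(-.0951,-.058,.38)); print(sensors.read_state()["tool_pos"])
T=np.array(i["extrinsics"]);p=T[:3,:3].T@(np.array([.585,-.0225,.314])-T[:3,3]);
print("knob px approx",np.array(i["K"])@(p/p[2]),p)
im,d,i=grab("top");cv2.imwrite("pics/t6.png",im)
E
```

```text
clock: 10.1
tool_pos: [0.5837, -0.0242, 0.3818]
ee_rot: [0.766, 0.642, 0.002, 0.002]
wrist_force: [2.2, 0.1, 0.5]
width: 0.601
gripper_force: 0.0
clock: 10.27
tool_pos: [0.5831, -0.0263, 0.381]
ee_rot: [0.769, 0.639, 0.0, 0.002]
wrist_force: [0.1, 0.2, -0.1]
width: 0.605
gripper_force: 0.0
turn [ 0.003  0.001 -0.003] rows>= 0.036216595864563744 offset [1.3 0.7 1.5] rows>= 0.050368706867003156 t 10.3167
[ 0.58293486 -0.02430673  0.38148154]
knob px approx [253.44387814 199.73572843   1.        ] [0.00255972 0.00604772 0.22289387]
```

View pics/w6.png

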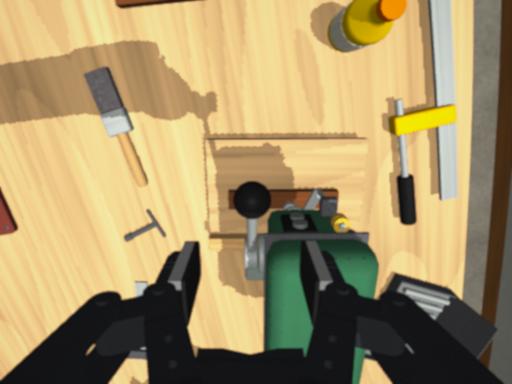

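The knob is at (252,200), where predicted (253,200), and midway between the fingers. I descend, then grip it lightly.

```bash
python3 -m crank '[{"turn":[0,0,0],"offset":[1.3,0.7,20],"hand":0.6},{"turn":[0,0,0],"offset":[0,0,20],"hand":0.6},{"turn":[0,0,0],"offset":[0,0,20],"hand":0.6},{"turn":[0,0,0],"offset":[0,0,20],"hand":0.6},{"turn":[0,0,0],"offset":[0,0,7],"hand":0.6}]'
python3 -m crank '[{"turn":[0,0,0],"offset":[0,0,0],"hand":0.6},{"turn":[0,0,0],"offset":[0,0,0],"hand":0.2},{"turn":[0,0,0],"offset":[0,0,0],"hand":0.2},{"turn":[0,0,0],"offset":[0,0,0],"hand":0.2},{"turn":[0,0,0],"offset":[0,0,0],"hand":0.2}]' 40
python3 -m crank '[{"turn":[0,0,0],"offset":[0,0,0],"hand":0.2},{"turn":[0,0,0],"offset":[0,0,0],"hand":0.2}]'
python3 - <<'E'
from h import *
st=sensors.read_state();d=st["tool_pos"][:2]-ORG;print("press",d@EX,d@EY,st["tool_pos"][2],st["wrist_force"],st["ft_torque"])
E
```

```text
clock: 10.78
tool_pos: [0.5829, -0.0205, 0.293]
ee_rot: [0.767, 0.641, 0.001, 0.0]
wrist_force: [-1.0, 0.8, -1.0]
width: 0.599
gripper_force: 0.0
clock: 11.2
tool_pos: [0.5854, -0.0224, 0.2971]
ee_rot: [0.768, 0.64, 0.003, 0.003]
wrist_force: [2.9, 0.7, 3.8]
width: 0.298
gripper_force: 39.5
clock: 11.37
tool_pos: [0.5854, -0.0223, 0.2971]
ee_rot: [0.768, 0.64, 0.003, 0.003]
wrist_force: [4.3, 0.8, 6.3]
width: 0.303
gripper_force: 39.6
press -0.0961440876013784 -0.05659588988593323 0.2970971473576022 [4.28297962 0.81514434 6.32321662] [ 0.31948993 -0.94771698  0.0782853 ]
```

```bash
python3 -m crank '[{"turn":[0,0,0],"offset":[9.9,0,12],"hand":0.2},{"turn":[0,0,0],"offset":[8.4,0,13.1],"hand":0.2},{"turn":[0,0,0],"offset":[0,0,0],"hand":0.2}]'
python3 -m crank '[{"turn":[0,0,0],"offset":[6.8,0,14],"hand":0.2},{"turn":[0,0,0],"offset":[5.1,0,14.8],"hand":0.2},{"turn":[0,0,0],"offset":[3.3,0,15.2],"hand":0.2},{"turn":[0,0,0],"offset":[0,0,0],"hand":0.2}]'
cat > kn.py <<'E'
from h import *
st=sensors.read_state();d=st["tool_pos"][:2]-ORG;x,y,z=d@EX*1000,d@EY*1000,st["tool_pos"][2]*1000
R=Rn.from_quat(st["ee_rot"]).as_matrix()
print("press",round(x,1),round(y,1),round(z,1),"phi(z)",np.arcsin((z+18-225)/130).round(3),"F press x,y,z",(st["wrist_force"][:2]@EX).round(1),(st["wrist_force"][:2]@EY).round(1),st["wrist_force"][2].round(1),st["width"],"t",st["clock"],"toolz",R[:,2].round(3))
E
python3 kn.py
```

```text
clock: 11.62
tool_pos: [0.5888, -0.003, 0.2699]
ee_rot: [0.768, 0.641, 0.002, 0.002]
wrist_force: [5.7, 1.4, 8.4]
width: 0.302
gripper_force: 40.8
clock: 11.95
tool_pos: [0.5914, 0.0112, 0.2255]
ee_rot: [0.768, 0.64, 0.002, 0.002]
wrist_force: [4.5, 2.5, 7.6]
width: 0.301
gripper_force: 43.3
press -130.2 -56.6 225.5 phi(z) 0.143 F press x,y,z -3.3 4.0 7.6 0.3006794925582624 t 11.95 toolz [ 0.006 -0.001 -1.   ]
```

```bash
python3 -m crank '[{"turn":[0,0,0],"offset":[1.4,0.7,15.5],"hand":0.2},{"turn":[0,0,0],"offset":[-0.5,0.7,15.6],"hand":0.2},{"turn":[0,0,0],"offset":[-2.3,0.6,15.4],"hand":0.2},{"turn":[0,0,0],"offset":[0,0,0],"hand":0.2}]'
python3 kn.py
python3 -m crank '[{"turn":[0,0,0],"offset":[-1.7,0,6.3],"hand":0.2},{"turn":[0,0,0],"offset":[-1.7,0,6.3],"hand":0.2},{"turn":[0,0,0],"offset":[0,0,0],"hand":0.2},{"turn":[0,0,0],"offset":[0,0,0],"hand":0.2}]'
python3 kn.py
```

```text
clock: 12.28
tool_pos: [0.5914, 0.0095, 0.1782]
ee_rot: [0.768, 0.64, 0.001, 0.0]
wrist_force: [-5.1, 6.0, 6.9]
width: 0.302
gripper_force: 45.7
press -128.5 -56.4 178.2 phi(z) -0.224 F press x,y,z -5.0 -6.1 6.9 0.3019587406217728 t 12.2833 toolz [ 0.002  0.    -1.   ]
clock: 12.62
tool_pos: [0.5907, 0.0059, 0.168]
ee_rot: [0.768, 0.64, 0.001, 0.0]
wrist_force: [-7.1, 2.6, 6.6]
width: 0.3
gripper_force: 46.5
press -124.9 -56.4 168.0 phi(z) -0.305 F press x,y,z -1.3 -7.4 6.6 0.30042740441773924 t 12.6167 toolz [ 0.002  0.001 -1.   ]
```

```bash
python3 -m crank '[{"turn":[0,0,0],"offset":[-0.5,-1.2,2],"hand":0.2},{"turn":[0,0,0],"offset":[-0.8,0,2],"hand":0.2},{"turn":[0,0,0],"offset":[0,0,0],"hand":0.2},{"turn":[0,0,0],"offset":[0,0,0],"hand":0.2}]' >/dev/null
python3 kn.py
python3 -m crank '[{"turn":[0,0,0],"offset":[-0.8,0,2],"hand":0.2},{"turn":[0,0,0],"offset":[0,0,0],"hand":0.2},{"turn":[0,0,0],"offset":[0,0,0],"hand":0.2}]' >/dev/null
python3 kn.py
python3 -m crank '[{"turn":[0,0,0],"offset":[-0.6,0,1.5],"hand":0.2},{"turn":[0,0,0],"offset":[0,0,0],"hand":0.2},{"turn":[0,0,0],"offset":[0,0,0],"hand":0.2}]' >/dev/null
python3 kn.py
```

```text
press -123.8 -56.3 164.8 phi(z) -0.331 F press x,y,z -4.0 -3.9 8.1 0.30328613304646046 t 12.95 toolz [ 0.005  0.001 -1.   ]
press -123.0 -56.4 162.7 phi(z) -0.348 F press x,y,z -3.9 -4.3 7.9 0.301564864322113 t 13.2 toolz [ 0.004  0.001 -1.   ]
press -122.3 -56.3 161.3 phi(z) -0.359 F press x,y,z -2.8 -4.2 7.7 0.30059811549926263 t 13.45 toolz [ 0.005  0.001 -1.   ]
```

```bash
python3 -m crank '[{"turn":[0,0,0],"offset":[-0.5,-0.6,1.2],"hand":0.2},{"turn":[0,0,0],"offset":[0,0,0],"hand":0.2},{"turn":[0,0,0],"offset":[0,0,0],"hand":0.2}]' >/dev/null
python3 kn.py
python3 -m crank '[{"turn":[0,0,0],"offset":[-0.4,0,1],"hand":0.2},{"turn":[0,0,0],"offset":[0,0,0],"hand":0.2},{"turn":[0,0,0],"offset":[0,0,0],"hand":0.2}]' >/dev/null
python3 kn.py
python3 -m crank '[{"turn":[0,0,0],"offset":[-0.4,0,1],"hand":0.2},{"turn":[0,0,0],"offset":[0,0,0],"hand":0.2},{"turn":[0,0,0],"offset":[0,0,0],"hand":0.2}]' >/dev/null
python3 kn.py
```

```text
press -121.7 -56.5 160.3 phi(z) -0.367 F press x,y,z -3.1 -2.2 7.3 0.2993800871379752 t 13.7 toolz [ 0.006  0.001 -1.   ]
press -121.4 -56.4 159.3 phi(z) -0.376 F press x,y,z -3.7 -1.9 7.3 0.29571085101425165 t 13.95 toolz [ 0.006  0.001 -1.   ]
press -121.0 -56.4 158.3 phi(z) -0.384 F press x,y,z -3.6 -1.5 7.6 0.29894661850216675 t 14.2 toolz [ 0.006  0.001 -1.   ]
```

```bash
python3 -m crank '[{"turn":[0,0,0],"offset":[-0.4,0,1],"hand":0.2},{"turn":[0,0,0],"offset":[0,0,0],"hand":0.2},{"turn":[0,0,0],"offset":[0,0,0],"hand":0.2}]' >/dev/null
python3 kn.py
python3 -m crank '[{"turn":[0,0,0],"offset":[-0.4,0,1],"hand":0.2},{"turn":[0,0,0],"offset":[0,0,0],"hand":0.2},{"turn":[0,0,0],"offset":[0,0,0],"hand":0.2}]' >/dev/null
python3 kn.py
python3 -m crank '[{"turn":[0,0,0],"offset":[-0.4,0,1],"hand":0.2},{"turn":[0,0,0],"offset":[0,0,0],"hand":0.2},{"turn":[0,0,0],"offset":[0,0,0],"hand":0.2}]' >/dev/null
python3 kn.py
```

```text
press -120.0 -56.4 157.3 phi(z) -0.392 F press x,y,z -2.0 -1.4 8.2 0.30103895976204104 t 14.45 toolz [ 0.005  0.    -1.   ]
press -119.7 -56.4 156.3 phi(z) -0.4 F press x,y,z -1.8 -2.0 8.0 0.2980379524150376 t 14.7 toolz [ 0.005  0.    -1.   ]
press -119.4 -56.4 155.3 phi(z) -0.409 F press x,y,z -2.7 -1.6 7.3 0.2995009815725023 t 14.95 toolz [ 0.005  0.    -1.   ]
```

```bash
python3 -m crank '[{"turn":[0,0,0],"offset":[-0.4,0,1],"hand":0.2},{"turn":[0,0,0],"offset":[0,0,0],"hand":0.2},{"turn":[0,0,0],"offset":[0,0,0],"hand":0.2}]' >/dev/null
python3 kn.py
python3 -m crank '[{"turn":[0,0,0],"offset":[-0.4,0,1],"hand":0.2},{"turn":[0,0,0],"offset":[0,0,0],"hand":0.2},{"turn":[0,0,0],"offset":[0,0,0],"hand":0.2}]' >/dev/null
python3 kn.py
python3 -m crank '[{"turn":[0,0,0],"offset":[-0.4,0,1],"hand":0.2},{"turn":[0,0,0],"offset":[0,0,0],"hand":0.2},{"turn":[0,0,0],"offset":[0,0,0],"hand":0.2}]' >/dev/null
python3 kn.py
python3 - <<'E'
from h import *
im,d,i=grab("wrist");cv2.imwrite("pics/w7.png",im)
E
```

```text
press -118.8 -56.3 154.4 phi(z) -0.417 F press x,y,z -1.1 -1.8 8.2 0.30439638616095477 t 15.2 toolz [ 0.006 -0.    -1.   ]
press -118.1 -56.4 153.3 phi(z) -0.426 F press x,y,z -0.7 -1.7 8.3 0.3048014945057417 t 15.45 toolz [ 0.005 -0.    -1.   ]
press -117.7 -56.5 152.3 phi(z) -0.434 F press x,y,z -0.1 -1.8 8.6 0.301854956137839 t 15.7 toolz [ 0.005  0.    -1.   ]
```

View pics/w7.png

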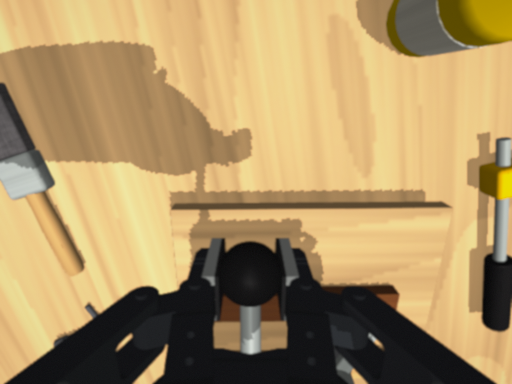

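The wrist view shows the knob held squarely between the pads at (250,272). That is more than the ten views allowed (I count eleven), so from here on I use numbers only: the knob's height from the wrist depth.

```bash
cat > ball.py <<'E'
from h import *
im,d,i=grab("wrist");C=cloud(i,d)
m=np.zeros(d.shape,bool);m[245:300,230:272]=1;m&=(im.max(2)<75)&(d>0)
X=C[m];X=X[abs(X[:,2]-np.median(X[:,2]))<.02]
# sphere centre, radius 14 mm known
from scipy.optimize import least_squares
r=least_squares(lambda c:np.linalg.norm(X-c,axis=1)-.014,X.mean(0)-[0,0,.012],loss="soft_l1",f_scale=.001)
c=r.x;e=c[:2]-ORG;print(len(X),"ball press",(e@EX*1000).round(1),(e@EY*1000).round(1),(c[2]*1000).round(1),"top",(X[:,2].max()*1000).round(1),"rms",(r.fun.std()*1000).round(2),"phi",np.arcsin((c[2]-.225)/.13).round(3))
E
python3 ball.py; python3 kn.py
```

```text
2264 ball press -122.6 -58.3 179.7 top 194.7 rms 0.53 phi -0.356
press -117.7 -56.5 152.4 phi(z) -0.434 F press x,y,z -0.8 -2.4 7.7 0.3037568077593831 t 15.8 toolz [ 0.005  0.    -1.   ]
```

```bash
python3 -m crank '[{"turn":[0,0,0],"offset":[-1.5,0,0],"hand":0.1},{"turn":[0,0,0],"offset":[-1.5,0,0],"hand":0.1},{"turn":[0,0,0],"offset":[0,0,0],"hand":0.1}]' 80
python3 kn.py; python3 ball.py
python3 -m crank '[{"turn":[0,0,0],"offset":[-0.4,0,1],"hand":0.1},{"turn":[0,0,0],"offset":[-0.4,0,1],"hand":0.1},{"turn":[0,0,0],"offset":[0,0,0],"hand":0.1},{"turn":[0,0,0],"offset":[0,0,0],"hand":0.1}]' >/dev/null
python3 kn.py; python3 ball.py
```

```text
clock: 16.05
tool_pos: [0.5893, -0.0013, 0.1523]
ee_rot: [0.768, 0.64, 0.003, 0.001]
wrist_force: [0.4, 9.0, 6.5]
width: 0.288
gripper_force: 78.0
press -117.6 -56.5 152.3 phi(z) -0.435 F press x,y,z -9.0 -1.2 6.5 0.28849830858387493 t 16.05 toolz [ 0.006  0.003 -1.   ]
2264 ball press -122.5 -58.3 179.5 top 194.8 rms 0.5 phi -0.358
press -116.8 -56.4 150.3 phi(z) -0.452 F press x,y,z -9.5 -1.6 6.2 0.2936433229598222 t 16.4333 toolz [ 0.006  0.003 -1.   ]
2272 ball press -121.7 -58.3 177.4 top 192.6 rms 0.51 phi -0.375
```

```bash
python3 -m crank '[{"turn":[0,0,0],"offset":[1.2,0,0],"hand":0.1},{"turn":[0,0,0],"offset":[1.2,0,0.7],"hand":0.1},{"turn":[0,0,0],"offset":[0,0,0],"hand":0.1}]' >/dev/null
python3 kn.py; python3 ball.py
python3 -m crank '[{"turn":[0,0,0],"offset":[-0.3,0,0.8],"hand":0.1},{"turn":[0,0,0],"offset":[0,0,0],"hand":0.1},{"turn":[0,0,0],"offset":[0,0,0],"hand":0.1}]' >/dev/null
python3 kn.py; python3 ball.py
python3 -m crank '[{"turn":[0,0,0],"offset":[-0.3,0,0.8],"hand":0.1},{"turn":[0,0,0],"offset":[0,0,0],"hand":0.1},{"turn":[0,0,0],"offset":[0,0,0],"hand":0.1}]' >/dev/null
python3 kn.py; python3 ball.py
```

```text
press -116.6 -56.4 149.7 phi(z) -0.456 F press x,y,z -1.5 -3.1 8.9 0.2926619894743181 t 16.7333 toolz [ 0.005  0.    -1.   ]
2261 ball press -121.6 -58.3 176.9 top 192.2 rms 0.49 phi -0.379
press -116.3 -56.4 149.0 phi(z) -0.463 F press x,y,z -0.9 -2.4 9.4 0.28998815036130166 t 17.0333 toolz [ 0.005  0.    -1.   ]
2264 ball press -121.2 -58.3 176.2 top 192.1 rms 0.5 phi -0.385
press -116.2 -56.4 148.5 phi(z) -0.466 F press x,y,z -1.3 -4.8 13.0 0.291540730179911 t 17.3333 toolz [ 0.006  0.001 -1.   ]
2263 ball press -121.1 -58.3 175.8 top 191.1 rms 0.52 phi -0.388
```

Contact: the push rises from 9 to 13 N while the knob stops near −0.385 rad, where a 16 mm spacer should stop it (−0.383). I let it settle and average the force.

```bash
python3 -m crank '[{"turn":[0,0,0],"offset":[0,-0.8,0],"hand":0.1},{"turn":[0,0,0],"offset":[0,0,0],"hand":0.1}]' >/dev/null
python3 kn.py
for k in 1 2 3 4; do python3 -m crank '[{"turn":[0,0,0],"offset":[0,0,0],"hand":0.1}]' >/dev/null; python3 kn.py; done
```

```text
press -116.2 -56.5 148.7 phi(z) -0.465 F press x,y,z -2.1 -0.3 11.0 0.29542251486706517 t 17.55 toolz [ 0.007  0.    -1.   ]
press -116.2 -56.4 148.7 phi(z) -0.465 F press x,y,z -2.5 -1.4 10.7 0.28990550224706346 t 17.6333 toolz [ 0.007  0.    -1.   ]
press -116.2 -56.4 148.7 phi(z) -0.465 F press x,y,z -2.0 -0.2 11.0 0.29458907806913104 t 17.7167 toolz [ 0.007  0.    -1.   ]
press -116.2 -56.4 148.7 phi(z) -0.465 F press x,y,z -2.0 -0.9 10.9 0.29087678095447334 t 17.8 toolz [ 0.007  0.    -1.   ]
press -116.2 -56.4 148.7 phi(z) -0.465 F press x,y,z -2.4 -1.3 10.5 0.28921122121966847 t 17.8833 toolz [ 0.007  0.    -1.   ]
```

```bash
python3 -m crank '[{"turn":[0,0,0],"offset":[-0.2,0,0.5],"hand":0.1},{"turn":[0,0,0],"offset":[0,0,0],"hand":0.1},{"turn":[0,0,0],"offset":[0,0,0],"hand":0.1}]' >/dev/null
for k in 1 2 3; do python3 -m crank '[{"turn":[0,0,0],"offset":[0,0,0],"hand":0.1},{"turn":[0,0,0],"offset":[0,0,0],"hand":0.1}]' >/dev/null; python3 kn.py; done; python3 ball.py
```

```text
press -116.1 -56.4 148.5 phi(z) -0.467 F press x,y,z -2.8 -3.1 13.9 0.29139975952615854 t 18.3 toolz [ 0.007  0.001 -1.   ]
press -116.2 -56.4 148.4 phi(z) -0.467 F press x,y,z -2.7 -1.6 13.9 0.29024173029170425 t 18.4667 toolz [ 0.007  0.001 -1.   ]
press -116.1 -56.4 148.5 phi(z) -0.467 F press x,y,z -2.7 -2.1 13.8 0.29273584939055375 t 18.6333 toolz [ 0.007  0.001 -1.   ]
2266 ball press -121.1 -58.2 175.7 top 190.7 rms 0.5 phi -0.389
```

```bash
python3 -c "
from cell import job
print(job.job_done())"
```

```text
the job is handed in; nothing more can be done
None
```

The 16 mm spacer lies flat under the bit, and the arm is still holding the lever down with about 14 N at the knob, which I estimate puts about 24 N on the bit; I handed the job in at about 19 s, but viewed 11 pictures where 10 were allowed.

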